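# Set the rod stop to its third click and lock it

## Task

On the steel bending fixture, push the black thumb tab of the rod stop along its slot with a fingertip, feeling the clicks, and stop when it drops into the third notch, without running on past it. Then press the round lock button at the other end of the fixture fully down and let it come back up, leaving the tab in the third notch. Only push and press, gently: do not pinch the tab, and leave the pliers, jar, block and screw box around it where they are.

Things in the scene. Friction and masses are not known exactly. Their poses are not given: they have to be found in the camera images.
- fixture: Bending fixture: a steel block fixed to the bench on a sheet of paper, 90 (its x) by 260 (its y) by 40 mm high. Origin: centre of its underside, z up. The tab slides towards its +y, at x = 0. At x = 28 to 40 mm a guide rod runs between two posts 20 mm high at y = -118 and +40 mm; otherwise the top behind the tab is clear.
- slot_home (a point): Point on the fixture's top, in the slot, where the tab's middle stands at joint 0 (fixture x = 0, y = -85 mm).
- dimple_3 (a point): Third of five dark dimples, 18 mm apart, in the aluminium strip on the robot's side of the slot (fixture x = -29 mm; y = -57, -39, -21, -3, +15 mm). Each stands beside a notch; this one is level with the tab's middle when the tab is in the third notch.
- stop_lever (a joint): Rod stop position (m), 0 at home, growing along the fixture's +y to 0.104. Starts in the smooth run 0 to 0.008. Notches at 0.028, 0.046, 0.064 (third), 0.082, 0.100; humps midway before each (0.019, 0.037, 0.055, ..): about 5 N at the foot, 1 N at the top. Some 2 mm past a top the tab jumps 6 to 7 mm ahead into the notch and stays. Friction 0.6 N.
- tab_top (a point): Centre of the top of the thumb tab to push: black, ribbed, upright, on a small steel foot; 32 mm across the slide (fixture x) by 12 mm along it (fixture y). This point is 42 mm above the fixture's top, 82 mm above the bench. The foot is 36 by 14 mm, up to 8 mm above the fixture's top.
- lock (a joint): Travel of the lock button (m): 0 up, 0.006 fully down; it springs back. Fully down takes 5 N.
- lock_top (a point): Centre of the top of the round aluminium lock button, 28 mm across, standing in a dark housing on the fixture at x = 0, y = +88 mm; it is pressed straight down.
- screw_box: White open box of brass screws, 100 by 75 by 45 mm high, loose; origin under its centre. To be left where it is.
- drill_block: Dark drilled steel block, 90 by 60 by 35 mm high, loose; origin under its centre. To be left where it is.
- oil_jar: Amber jar, 48 mm across, 70 mm high, loose; origin under its centre. To be left where it is.
- pliers: Steel pliers lying flat, about 135 mm long and 55 mm wide, 12 mm high, jaws to its +x; origin under the pivot. To be left where it is.

How it is judged (in metres and radians):
On the way, in this order (a step that is already met when the one before it is completed fails the run):
1. the tab is pushed over the first hump (value of joint stop_lever above 0.0215 m), for 0.1 s.
2. the tab rests in the third notch (value of joint stop_lever between 0.06 and 0.068 m and velocity of joint stop_lever between -0.005 and 0.005 m/s), for 0.2 s.
3. with the tab in the third notch, the lock button is pressed fully down (value of joint stop_lever between 0.06 and 0.068 m and value of joint lock above 0.005 m), for 0.1 s.
At the end, for the whole second after the job is handed in: The rod stop rests seated in its third notch (joint 64 mm, within 4 mm), the lock button has been pressed fully down (at least 5 of 6 mm) after that and is up again, and the screw box, block, jar and pliers are within 15 mm of where they were (all of step 2 and value of joint lock below 0.0015 m and distance of each of screw_box, drill_block, oil_jar, pliers from where it was at the start of the episode below 0.015 m); the robot touches nothing.
It fails at once if the tab runs on past the third notch, over the next hump (value of joint stop_lever above 0.073 m).
It fails at once if the lock button is pressed before the tab is in the third notch (value of joint lock above 0.003 m and value of joint stop_lever below 0.058 m).
It fails at once if the tab is pinched or forced (over 30 N of finger force on it) (contact force between the fingers and stop_lever above 30 N).
It fails at once if a bystander is shifted more than 15 mm or lifted (distance of any of screw_box, drill_block, oil_jar, pliers from where it was at the start of the episode above 0.015 m).
It also fails if it takes over 61 s, if anything falls off the work surface, if the arm or the gripper's body presses on something with over 40 N, if the wrist force passes 120 N, or if a joint passes its speed limit or range.

## Robot

A 6-joint arm with a two-finger parallel gripper is mounted at the origin on the work surface. World frame = base frame: x ahead of the robot, y to its left, z up, the work surface at z = 0. Lengths are in mm, angles in rad, forces in N, time in s.
With the tool pointing down it reaches from about 275 to 750 mm from the base axis. Payload 10.2 kg.
Tool frame: the origin (TCP) lies on the front face of the gripper's body, between the roots of the fingers; the fingertips stand 73 mm ahead of it and the grasp point (between the pads) lies 54 mm ahead of it; z points along the fingers, y is the line along which they close (so a half turn about z gives the same grasp; the last joint's range is limited). The gripper opens to 85 mm and grips with 20 to 120 N. Pads are 22 mm wide; open, the fingers measure 114 mm over their backs; the gripper's body (76 mm by 85 mm) begins 54 mm behind the grasp point. The pads swing forward as they close: fully open they stand 13 mm farther back than shut.
Start: joints at [-0.223, 0.313, 1.498, -0, 1.331, -0.223], TCP at [525.006, -0.014, 303.894] pointing down, gripper open.
Joint ranges: [-2.94, 2.94], [-0.97, 2.17], [0.19, 2.56], [-1.23, 4.37], [0.02, 3.11], [-2.88, 2.88]. Speed limits (rad/s): [2.39, 2.39, 3.01, 3.14, 3.14, 3.14].

## Interface

Orientations are given as a unit quaternion [w, x, y, z].
In Python, from rig import * gives the robot as it stands.
- The arm moves only by the tool step_arm, never from a script. Its argument "plan" is a list of rows, each an object with "offset": the shift along the tool's x, y, z in cm, a list of three; "rot": the turn, a rotation vector about the tool's x, y, z in degrees, a list of three; "gripper": the finger opening in cm, from 0 to 8.54. In form: [{"offset": [x, y, z], "rot": [wx, wy, wz], "gripper": gripper}, ...]. A call has 1 to 12 rows; each row is the pose to reach, as a shift and turn from the pose commanded when the call began, along the tool's axes at that moment; what a row does not reach only later rows make up. A row lasts 1/10 s, in which the tool goes at most 50 mm and 8.59 degrees, less where a joint would pass 70% of its speed; a pose out of reach is approached as far as the arm can. A call with a gripper value outside its range is refused whole. The fingers move at their own pace and stop on an object; "squeeze" is the grip in N (left out, the last holds). Time passes only in rows, so rows that repeat a pose let the fingers close. It gives the time, the measured TCP pose, the force, the opening and the grip force at its end, in the units of the state.
- sense(): the state, without advancing time (a new reading comes with each control period).
- capture(name): name is "scene" or "side" or "wrist"; returns a dict with "color" (384x512x3 uint8, red, green, blue), "depth" (384x512 float32, mm along the optical axis (not along the pixel's ray), 0 where there is no reading), "vertical_fov" (degrees; the focal length in pixels is half the picture's height over the tangent of half this angle, whatever the lens; pixels are square), "cx", "cy" (the principal point, pixels), "k1" (the pictures are not rectified: a ray, as slopes to the right and down, at radius r is drawn at 1 + k1 r^2 times it, then the intrinsics apply), "rvec" (rotation vector, rad) and "tvec" (3), from world to camera coordinates, as OpenCV has them; the wrist camera has in their place "mount" (4x4, takes a point from camera to tool coordinates, whose origin is the TCP and whose axes are the flange's). Camera axes: x right, y down, z forward; pixel columns grow to the right and rows downward; lengths in mm; the calibration is good to about 2 mm. A picture is of the moment at which its call begins: read the wrist's pose just before it.
- finish_job(): hands the job in; it is judged then, once.
The state is a dict: "time_s": time; "joints": joint angles; "dq": joint speeds; "tau": joint torques, N m; "eef_pos": TCP position; "ee_rot": TCP orientation; "force": force on the tool from outside, world axes, zero at the start; "wrist_torque": the same for the moment, N m; "grip_width": opening from 0.0 (shut) to 1.0 (fully open); "grip_force": force on a finger pad.
Only numpy, scipy, OpenCV 4.12 (cv2) and the standard library are available. Lean on these libraries where they do the work, as an engineer would, in place of code of your own. Each camera call takes 0.05 s, during which the arm holds its last target. There are 200 camera calls.

## Working session

There is one attempt and no reset: what is moved stays moved. The work goes in short steps, Python scripts to look and compute and a tool call to move; the robot and the scene stay as the last step left them, time stands still between calls to the robot, and variables do not carry over. Pictures are saved under pics/ and viewed, at most 10 in all, crops included, and the job is handed in when it is done.

Besides the shell and the picture viewer there is one more tool, called after "Request:" in YAML: its name, and indented under it one key for each argument. step_arm: Moves the arm, as the interface text tells. Its arguments: {"type":"object","properties":{"plan":{"type":"array"},"squeeze":{"type":"number"}},"required":["plan"]}

```bash
mkdir -p pics; ls
cat > h.py <<'E'
from rig import *
import numpy as np, cv2, pickle
from scipy.spatial.transform import Rotation as R
def shot(n):
    s=sense(); c=capture(n); c['s']=s
    if 'mount' in c:
        q=s['ee_rot']; T=np.eye(4); T[:3,:3]=R.from_quat([q[1],q[2],q[3],q[0]]).as_matrix(); T[:3,3]=s['eef_pos']
        c['cw']=T@np.array(c['mount'])
    else:
        T=np.eye(4); T[:3,:3]=R.from_rotvec(np.ravel(c['rvec'])).as_matrix(); T[:3,3]=np.ravel(c['tvec']); c['cw']=np.linalg.inv(T)
    return c
def ray(c,u,v):
    f=192/np.tan(np.radians(c['vertical_fov'])/2)
    d=np.array([(u-c['cx'])/f,(v-c['cy'])/f]); p=d.copy()
    for _ in range(20): p=d/(1+c['k1']*(p@p))
    return c['cw'][:3,3], c['cw'][:3,:3]@np.array([p[0],p[1],1])
def atz(c,u,v,z):
    o,d=ray(c,u,v); return o+d*(z-o[2])/d[2]
def dep(c,u,v):
    o,d=ray(c,u,v); return o+d*float(c['depth'][int(round(v)),int(round(u))])
def tri(ps):
    A=np.zeros((3,3));b=np.zeros(3)
    for c,u,v in ps:
        o,d=ray(c,u,v); d=d/np.linalg.norm(d); M=np.eye(3)-np.outer(d,d); A+=M; b+=M@o
    return np.linalg.solve(A,b)
E
python3 - <<'E'
from h import *
D={}
for n in("scene","side","wrist"):
    D[n]=shot(n); cv2.imwrite(f'pics/{n}0.png',cv2.resize(D[n]['color'][:,:,::-1],(800,600),interpolation=cv2.INTER_CUBIC))
    print(n,D[n]['cw'][:3,3].round(),D[n]['k1'],D[n]['vertical_fov'])
pickle.dump(D,open('d0.pkl','wb')); print(sense())
E
```

```text
pics
scene [978. 321. 513.] -0.042617960946676435 54.39326394904004
side [211. 412. 414.] -0.0034828514295983377 55.90474560841375
wrist [525.  85. 373.] 0.014466329424699996 65.46948786432466
{'time_s': 0.15, 'joints': array([-2.23413884e-01,  3.13325809e-01,  1.49824419e+00,  1.67142295e-05,
        1.33098585e+00, -2.23445207e-01]), 'dq': array([ 0.00114963, -0.00099891, -0.00261517,  0.0018677 ,  0.00134253,
       -0.00033573]), 'tau': array([ 1.79854873e-03, -4.12368500e+01, -2.59796566e+01, -1.57318855e-04,
        3.17765021e-03, -3.62555340e-05]), 'eef_pos': array([5.24884810e+02, 9.75903971e-03, 3.03471202e+02]), 'ee_rot': array([-4.11856671e-04,  7.07097031e-01,  7.07116367e-01, -2.49752017e-04]), 'force': array([ 0.79200685, -0.00484137, -0.35657924]), 'wrist_torque': array([ 0.00469762, -0.02724792,  0.04553775]), 'grip_force': 0.0, 'grip_width': 1.0017635777760117}
```

View pics/scene0.png

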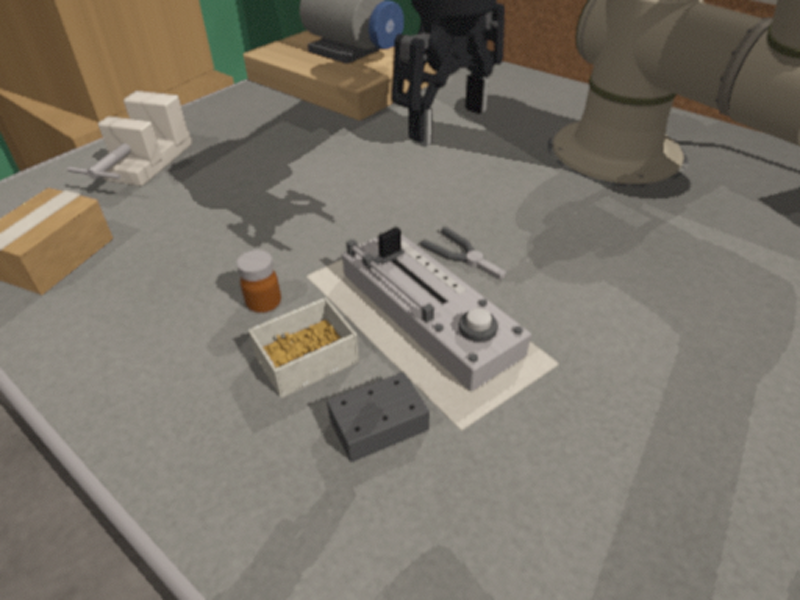

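View pics/side0.png

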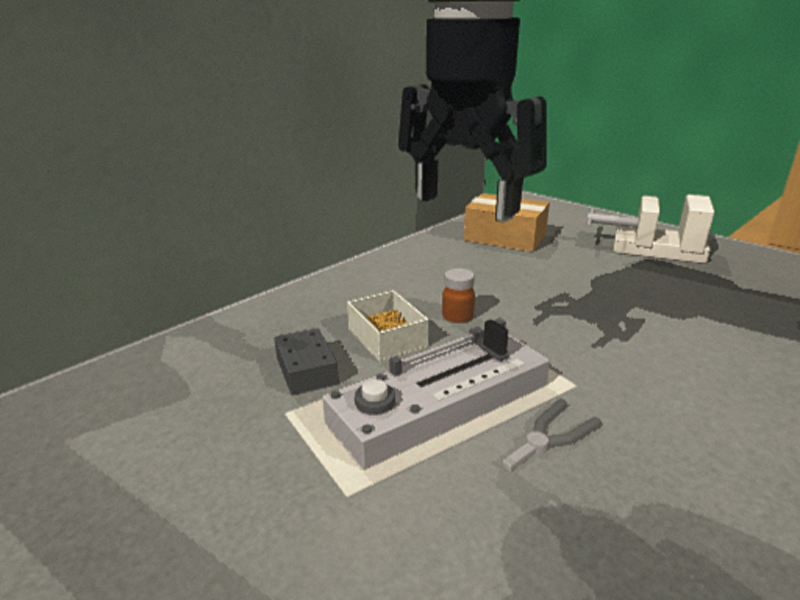

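View pics/wrist0.png

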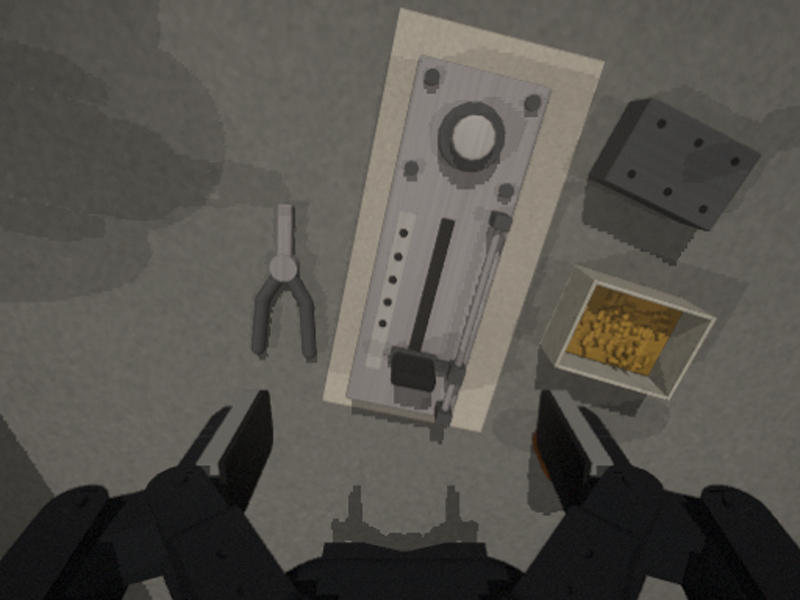

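The wrist view shows the fixture at centre: tab at (413,370), dimples from (382,323) to (403,233), lock button at (474,137). The scene view has the tab at (389,234) and lock at (479,316). The side view has them at (495,324) and (375,388).

Run:
```python
from h import *
D=pickle.load(open('d0.pkl','rb')); k=lambda u,v:((u+.5)*.64-.5,(v+.5)*.64-.5)
P=lambda n,u,v:(D[n],*k(u,v))
w,s,d=[lambda u,v,n=n:P(n,u,v) for n in("wrist","scene","side")]
L=tri([w(474,137),s(479,316),d(375,388)]); print('lock',L, [dep(*x) for x in(w(474,137),s(479,316),d(375,388))])
print('tab',tri([w(413,367),s(389,234),d(495,324)]),dep(*w(413,370)))
dm=[(382,323),(387,301),(392,280),(398,257),(403,233)]
W=[dep(*w(*p)) for p in dm]; print(np.round(W,1))
# fit fixture: dimples+lock, corners, at z=40
fx=[(-29,y) for y in(-57,-39,-21,-3,15)]; A=np.array([atz(*w(*p),40)[:2] for p in dm])
print(np.round(A,1))
cor=[(420,55),(551,91),(347,400)]; fc=[(-45,130),(45,130),(-45,-130)]
A=np.vstack([A,[atz(*w(*p),40)[:2] for p in cor],atz(*w(474,137),L[2])[:2]]); F=np.array(fx+fc+[(0,88)],float)
a,f=A.mean(0),F.mean(0); U,S,Vt=np.linalg.svd((F-f).T@(A-a)); Rm=(U@Vt).T
t=a-Rm@f; print('yaw',np.degrees(np.arctan2(Rm[1,0],Rm[0,0])),'t',t); print('res',np.round(A-(F@Rm.T+t),1))
for n,p in dict(home=(0,-85),n3=(0,-21),lock=(0,88)).items(): print(n,Rm@p+t)
np.savez('fix.npz',R=Rm,t=t)
```

```text
lock [567.69956041  83.06482869  60.20141303] [array([568.8753966 ,  84.28756851,  61.19440735]), array([568.72021945,  82.45286088,  62.61113238]), array([564.7908719 ,  84.96921956,  60.9355341 ])]
tab [531.71825917 -75.09069688  81.13954871] [531.20594235 -72.52299847  76.00830192]
[[507.8 -50.9  40.6]
 [511.9 -33.   40.5]
 [515.8 -16.4  40.5]
 [520.3   1.4  41.3]
 [524.   19.1  41.4]]
[[507.8 -51.2]
 [511.8 -33.2]
 [515.8 -16.6]
 [520.3   1.1]
 [524.   18.9]]
yaw -12.802851791477869 t [549.1723187   -2.46944302]
res [[-0.5  0.4]
 [-0.4  0.9]
 [-0.5 -0. ]
 [ 0.1  0. ]
 [-0.2  0.3]
 [ 0.8 -0.7]
 [-1.3 -1.9]
 [ 1.7  0.1]
 [ 0.3  0.9]]
home [530.33657085 -85.35620072]
n3 [544.518781   -22.94734786]
lock [568.67285766  83.34272966]
```

Request:
step_arm:
  plan:
    - {"offset": [-4,0,0],"rot": [0,0,4],"gripper": 0}
    - {"offset": [-8,-0.1,0],"rot": [0,0,9],"gripper": 0}
    - {"offset": [-11.7,-0.15,0],"rot": [0,0,12.8],"gripper": 0}
    - {"offset": [-11.7,-0.15,3],"rot": [0,0,12.8],"gripper": 0}
    - {"offset": [-11.7,-0.15,6],"rot": [0,0,12.8],"gripper": 0}
    - {"offset": [-11.7,-0.15,9],"rot": [0,0,12.8],"gripper": 0}
    - {"offset": [-11.7,-0.15,11],"rot": [0,0,12.8],"gripper": 0}
    - {"offset": [-11.7,-0.15,12],"rot": [0,0,12.8],"gripper": 0}
    - {"offset": [-11.7,-0.15,12],"rot": [0,0,12.8],"gripper": 0}
    - {"offset": [-11.7,-0.15,12],"rot": [0,0,12.8],"gripper": 0}
    - {"offset": [-11.7,-0.15,12],"rot": [0,0,12.8],"gripper": 0}

```text
time_s: 1.25
eef_pos: [523.9, -117.2, 185.1]
ee_rot: [0.001, 0.781, 0.624, 0.0]
force: [0.1, -0.8, -0.0]
grip_width: 0.003
grip_force: 0.0
```

```bash
cat >> h.py <<'E'
F=np.load('fix.npz')
def fixc(p): return F['R'].T@(np.asarray(p)[:2]-F['t'])
def st():
    s=sense(); q=s['ee_rot']; r=R.from_quat([q[1],q[2],q[3],q[0]]).as_matrix()
    print(s['time_s'],'fix',fixc(s['eef_pos']).round(1),'z',s['eef_pos'][2].round(1),'yaw',np.degrees(np.arctan2(r[0,0],r[1,0])).round(2),'Ffix',(F['R'].T@s['force'][:2]).round(2),s['force'][2].round(2),'g',round(s['grip_width'],2))
E
python3 - <<'E'
from h import *
st(); c=shot("wrist"); pickle.dump(c,open('d1.pkl','wb')); cv2.imwrite('pics/w1.png',cv2.resize(c['color'][:,:,::-1],(800,600),interpolation=cv2.INTER_CUBIC))
E
```

```text
1.25 fix [   0.8 -117.4] z 185.1 yaw 12.79 Ffix [ 0.22 -0.72] -0.03 g 0.0
```

View pics/w1.png

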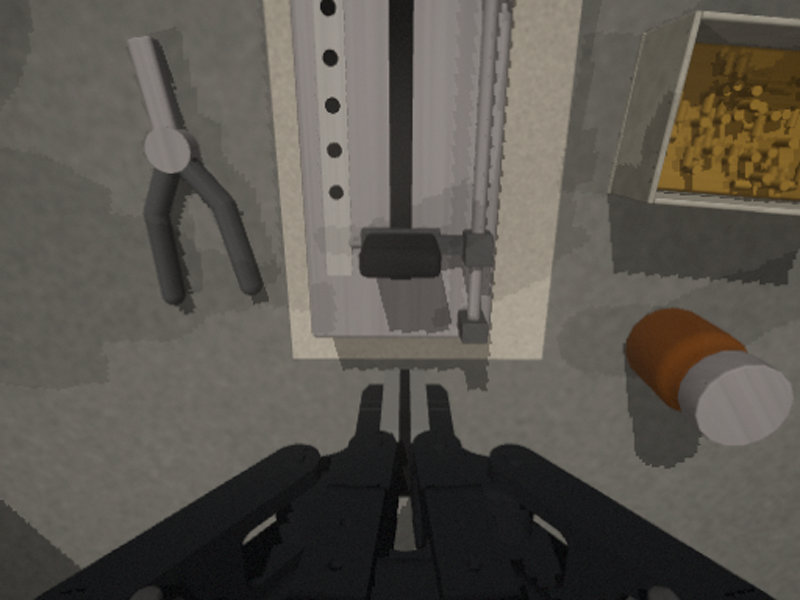

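The wrist picture shows the closed fingers at (405,400), in line with the slot (u≈400). The tab is at (400,252), the dimples run (336,192) to (328,7), and the jar is well to the right.

Request:
step_arm:
  plan:
    - {"offset": [0.2,0,1.5],"rot": [0,0,0],"gripper": 0}
    - {"offset": [0.2,0,3],"rot": [0,0,0],"gripper": 0}
    - {"offset": [0.2,0,4.2],"rot": [0,0,0],"gripper": 0}
    - {"offset": [0.2,0,4.9],"rot": [0,0,0],"gripper": 0}
    - {"offset": [0.2,0,4.9],"rot": [0,0,0],"gripper": 0}
    - {"offset": [0.2,0,4.9],"rot": [0,0,0],"gripper": 0}

```text
time_s: 1.9
eef_pos: [524.2, -115.2, 135.4]
ee_rot: [0.0, 0.782, 0.624, 0.0]
force: [0.2, -0.2, -0.1]
grip_width: -0.001
grip_force: 0.0
```

Run:
```python
from h import *
st(); c=pickle.load(open('d1.pkl','rb')); k=lambda u,v:((u+.5)*.64-.5,(v+.5)*.64-.5)
for v in range(230,285,5):
    p=dep(c,*k(400,v)); print(v,fixc(p).round(1),p[2].round(1))
for q in [(336,192),(334,150),(332,105),(330,58),(328,7)]: print(fixc(atz(c,*k(*q),40)).round(1))
```

```text
1.9 fix [   0.6 -115.5] z 135.4 yaw 12.8 Ffix [ 0.22 -0.17] -0.14 g -0.0
230 [ -0.7 -72. ] 48.1
235 [ -0.7 -72.5] 56.5
240 [ -0.6 -72.6] 66.1
245 [ -0.6 -72.3] 77.0
250 [ -0.5 -73. ] 82.1
255 [ -0.5 -74.9] 82.5
260 [ -0.6 -77. ] 81.9
265 [ -0.6 -78.9] 82.2
270 [ -0.6 -81. ] 81.7
275 [ -0.6 -83.2] 81.0
280 [ -0.9 -98.1] 39.1
[-29.6 -56.3]
[-29.6 -38.3]
[-29.6 -20.1]
[-29.5  -2.2]
[-29.3  15.9]
```

Request:
step_arm:
  plan:
    - {"offset": [0.3,0,0],"rot": [0,0,0],"gripper": 0}
    - {"offset": [0.6,0,0],"rot": [0,0,0],"gripper": 0}
    - {"offset": [0.9,0,0],"rot": [0,0,0],"gripper": 0}
    - {"offset": [1.2,0,0],"rot": [0,0,0],"gripper": 0}
    - {"offset": [1.4,0,0],"rot": [0,0,0],"gripper": 0}
    - {"offset": [1.5,0,0],"rot": [0,0,0],"gripper": 0}
    - {"offset": [1.6,0,0],"rot": [0,0,0],"gripper": 0}
    - {"offset": [1.6,0,0],"rot": [0,0,0],"gripper": 0}
    - {"offset": [1.6,0,0],"rot": [0,0,0],"gripper": 0}

```text
time_s: 2.8
eef_pos: [527.5, -99.5, 134.9]
ee_rot: [-0.0, 0.782, 0.624, -0.0]
force: [-0.4, 0.2, -0.6]
grip_width: 0.001
grip_force: 0.0
```

```bash
python3 -c "
from h import *
st()"
```

```text
2.8 fix [  0.4 -99.4] z 134.9 yaw 12.8 Ffix [-0.44  0.15] -0.59 g 0.0
```

Request:
step_arm:
  plan:
    - {"offset": [0.1,0,0],"rot": [0,0,0],"gripper": 0}
    - {"offset": [0.2,0,0],"rot": [0,0,0],"gripper": 0}
    - {"offset": [0.3,0,0],"rot": [0,0,0],"gripper": 0}
    - {"offset": [0.4,0,0],"rot": [0,0,0],"gripper": 0}
    - {"offset": [0.5,0,0],"rot": [0,0,0],"gripper": 0}
    - {"offset": [0.6,0,0],"rot": [0,0,0],"gripper": 0}
    - {"offset": [0.7,0,0],"rot": [0,0,0],"gripper": 0}
    - {"offset": [0.8,0,0],"rot": [0,0,0],"gripper": 0}
    - {"offset": [0.9,0,0],"rot": [0,0,0],"gripper": 0}
    - {"offset": [1.0,0,0],"rot": [0,0,0],"gripper": 0}
    - {"offset": [1.0,0,0],"rot": [0,0,0],"gripper": 0}

```text
time_s: 3.9
eef_pos: [529.7, -89.9, 134.9]
ee_rot: [0.0, 0.781, 0.624, -0.0]
force: [-1.1, -3.8, 0.5]
grip_width: -0.004
grip_force: 2.3
```

```bash
cat >> h.py <<'E'
def tab():
    st(); c=shot("wrist"); x=[]
    for v in range(0,384,1):
        for u in range(190,330,4):
            if c['depth'][v,u]>0:
                p=dep(c,u,v); f=fixc(p)
                if 76<p[2]<86 and abs(f[0])<10 and -105<f[1]<30 : x.append(f[1])
    x=np.array(x); h,e=np.histogram(x,np.arange(-105,30,3)); print(len(x),x.max() if len(x) else 0,[(int(a),int(b)) for a,b in zip(e,h) if b>0])
    return c
E
python3 -c "
from h import *
tab()"
```

```text
3.9 fix [  0.4 -89.6] z 134.9 yaw 12.79 Ffix [-0.27 -4.01] 0.48 g -0.0
381 -64.75362747172787 [(-84, 37), (-81, 11), (-78, 74), (-75, 57), (-72, 69), (-69, 79), (-66, 54)]
```

Request:
step_arm:
  plan:
    - {"offset": [0.1,0,0],"rot": [0,0,0],"gripper": 0}
    - {"offset": [0.2,0,0],"rot": [0,0,0],"gripper": 0}
    - {"offset": [0.3,0,0],"rot": [0,0,0],"gripper": 0}
    - {"offset": [0.4,0,0],"rot": [0,0,0],"gripper": 0}
    - {"offset": [0.5,0,0],"rot": [0,0,0],"gripper": 0}
    - {"offset": [0.6,0,0],"rot": [0,0,0],"gripper": 0}
    - {"offset": [0.7,0,0],"rot": [0,0,0],"gripper": 0}
    - {"offset": [0.7,0,0],"rot": [0,0,0],"gripper": 0}

```text
time_s: 4.75
eef_pos: [531.2, -82.5, 134.8]
ee_rot: [-0.0, 0.781, 0.624, 0.0]
force: [-0.4, -0.1, -0.5]
grip_width: 0.001
grip_force: 0.0
```

```bash
python3 -c "
from h import *
st()"
```

```text
4.75 fix [  0.3 -82. ] z 134.8 yaw 12.79 Ffix [-0.33 -0.16] -0.53 g 0.0
```

Request:
step_arm:
  plan:
    - {"offset": [0.1,0,0],"rot": [0,0,0],"gripper": 0}
    - {"offset": [0.1,0,0],"rot": [0,0,0],"gripper": 0}

```text
time_s: 4.95
eef_pos: [531.5, -81.7, 134.9]
ee_rot: [-0.0, 0.781, 0.624, 0.0]
force: [0.4, -0.9, 0.1]
grip_width: 0.004
grip_force: 0.0
```

```bash
python3 -c "
from h import *
st()"
```

```text
4.95 fix [  0.3 -81.2] z 134.9 yaw 12.8 Ffix [ 0.57 -0.74] 0.14 g 0.0
```

Request:
step_arm:
  plan:
    - {"offset": [0.1,0,0],"rot": [0,0,0],"gripper": 0}
    - {"offset": [0.1,0,0],"rot": [0,0,0],"gripper": 0}

```text
time_s: 5.15
eef_pos: [531.7, -80.8, 134.9]
ee_rot: [-0.0, 0.782, 0.624, -0.0]
force: [-0.7, 0.2, -1.2]
grip_width: 0.001
grip_force: 0.0
```

```bash
python3 -c "
from h import *
tab()"
```

```text
5.15 fix [  0.3 -80.3] z 134.9 yaw 12.8 Ffix [-0.7  0.1] -1.18 g 0.0
413 -49.53038875483 [(-75, 24), (-72, 24), (-69, 78), (-63, 19), (-60, 59), (-57, 65), (-54, 74), (-51, 70)]
```

First click confirmed: the tab jumped about 15 mm, so the joint is at about 28 mm. On to the second.

Request:
step_arm:
  plan:
    - {"offset": [0.2,0,0],"rot": [0,0,0],"gripper": 0}
    - {"offset": [0.4,0,0],"rot": [0,0,0],"gripper": 0}
    - {"offset": [0.5,0,0],"rot": [0,0,0],"gripper": 0}
    - {"offset": [0.6,0,0],"rot": [0,0,0],"gripper": 0}
    - {"offset": [0.7,0,0],"rot": [0,0,0],"gripper": 0}
    - {"offset": [0.8,0,0],"rot": [0,0,0],"gripper": 0}
    - {"offset": [0.9,0,0],"rot": [0,0,0],"gripper": 0}
    - {"offset": [1.0,0,0],"rot": [0,0,0],"gripper": 0}
    - {"offset": [1.1,0,0],"rot": [0,0,0],"gripper": 0}
    - {"offset": [1.2,0,0],"rot": [0,0,0],"gripper": 0}
    - {"offset": [1.3,0,0],"rot": [0,0,0],"gripper": 0}
    - {"offset": [1.3,0,0],"rot": [0,0,0],"gripper": 0}

```text
time_s: 6.4
eef_pos: [534.7, -68.0, 134.9]
ee_rot: [-0.0, 0.781, 0.624, 0.0]
force: [-0.1, -1.1, -1.0]
grip_width: -0.002
grip_force: 0.8
```

```bash
python3 -c "
from h import *
st()"
```

```text
6.4 fix [  0.4 -67.1] z 134.9 yaw 12.79 Ffix [ 0.11 -1.07] -0.98 g -0.0
```

Request:
step_arm:
  plan:
    - {"offset": [0.1,0,0],"rot": [0,0,0],"gripper": 0}
    - {"offset": [0.1,0,0],"rot": [0,0,0],"gripper": 0}

```text
time_s: 6.6
eef_pos: [534.9, -67.1, 134.9]
ee_rot: [-0.0, 0.781, 0.624, 0.0]
force: [-0.3, -0.5, 0.4]
grip_width: 0.002
grip_force: 0.4
```

```bash
python3 -c "
from h import *
st()"
```

```text
6.6 fix [  0.4 -66.1] z 134.9 yaw 12.8 Ffix [-0.17 -0.59] 0.45 g 0.0
```

Request:
step_arm:
  plan:
    - {"offset": [0.1,0,0],"rot": [0,0,0],"gripper": 0}
    - {"offset": [0.1,0,0],"rot": [0,0,0],"gripper": 0}

```text
time_s: 6.8
eef_pos: [535.1, -66.1, 134.9]
ee_rot: [-0.0, 0.781, 0.624, 0.0]
force: [-0.4, -0.7, -0.0]
grip_width: 0.001
grip_force: 0.2
```

```bash
python3 -c "
from h import *
st()"
```

```text
6.8 fix [  0.3 -65.2] z 134.9 yaw 12.79 Ffix [-0.25 -0.8 ] -0.03 g 0.0
```

Request:
step_arm:
  plan:
    - {"offset": [0.1,0,0],"rot": [0,0,0],"gripper": 0}
    - {"offset": [0.1,0,0],"rot": [0,0,0],"gripper": 0}

```text
time_s: 7.0
eef_pos: [535.3, -65.1, 134.9]
ee_rot: [-0.0, 0.782, 0.624, 0.0]
force: [0.7, 0.0, 0.7]
grip_width: 0.001
grip_force: 0.0
```

```bash
python3 -c "
from h import *
tab()"
```

```text
7.0 fix [  0.3 -64.2] z 134.9 yaw 12.8 Ffix [0.64 0.18] 0.72 g 0.0
382 -39.249730261673015 [(-57, 46), (-54, 56), (-51, 47), (-48, 64), (-45, 68), (-42, 101)]
```

Request:
step_arm:
  plan:
    - {"offset": [0.1,0,0],"rot": [0,0,0],"gripper": 0}
    - {"offset": [0.1,0,0],"rot": [0,0,0],"gripper": 0}
    - {"offset": [0.1,0,0],"rot": [0,0,0],"gripper": 0}

```text
time_s: 7.35
eef_pos: [535.5, -64.3, 134.9]
ee_rot: [-0.0, 0.782, 0.624, 0.0]
force: [0.5, -0.6, 0.3]
grip_width: 0.001
grip_force: 0.0
```

```bash
python3 -c "
from h import *
tab()"
```

```text
7.35 fix [  0.3 -63.3] z 134.9 yaw 12.8 Ffix [ 0.66 -0.43] 0.33 g 0.0
382 -38.03947141392045 [(-57, 45), (-54, 21), (-51, 60), (-48, 63), (-45, 68), (-42, 93), (-39, 32)]
```

Request:
step_arm:
  plan:
    - {"offset": [0.1,0,0],"rot": [0,0,0],"gripper": 0}
    - {"offset": [0.1,0,0],"rot": [0,0,0],"gripper": 0}
    - {"offset": [0.1,0,0],"rot": [0,0,0],"gripper": 0}

```text
time_s: 7.7
eef_pos: [535.7, -63.4, 134.9]
ee_rot: [-0.0, 0.782, 0.624, -0.0]
force: [0.7, 0.4, -0.3]
grip_width: -0.002
grip_force: 0.0
```

```bash
python3 -c "
from h import *
tab()"
```

```text
7.7 fix [  0.4 -62.4] z 134.9 yaw 12.8 Ffix [0.58 0.58] -0.28 g -0.0
408 -31.44636481455693 [(-57, 22), (-54, 24), (-51, 74), (-45, 20), (-42, 56), (-39, 71), (-36, 70), (-33, 71)]
```

Second click seen, with the tab at about 46 mm. The jump came at TCP y≈-63, so the third is due at about -45.

Request:
step_arm:
  plan:
    - {"offset": [0.2,0,0],"rot": [0,0,0],"gripper": 0}
    - {"offset": [0.4,0,0],"rot": [0,0,0],"gripper": 0}
    - {"offset": [0.5,0,0],"rot": [0,0,0],"gripper": 0}
    - {"offset": [0.6,0,0],"rot": [0,0,0],"gripper": 0}
    - {"offset": [0.7,0,0],"rot": [0,0,0],"gripper": 0}
    - {"offset": [0.8,0,0],"rot": [0,0,0],"gripper": 0}
    - {"offset": [0.9,0,0],"rot": [0,0,0],"gripper": 0}
    - {"offset": [1.0,0,0],"rot": [0,0,0],"gripper": 0}
    - {"offset": [1.1,0,0],"rot": [0,0,0],"gripper": 0}
    - {"offset": [1.2,0,0],"rot": [0,0,0],"gripper": 0}
    - {"offset": [1.3,0,0],"rot": [0,0,0],"gripper": 0}
    - {"offset": [1.4,0,0],"rot": [0,0,0],"gripper": 0}

```text
time_s: 8.95
eef_pos: [538.8, -49.5, 134.9]
ee_rot: [-0.0, 0.782, 0.624, 0.0]
force: [0.5, -1.6, 0.9]
grip_width: 0.001
grip_force: 0.9
```

Request:
step_arm:
  plan:
    - {"offset": [0.1,0,0],"rot": [0,0,0],"gripper": 0}
    - {"offset": [0.1,0,0],"rot": [0,0,0],"gripper": 0}

```text
time_s: 9.15
eef_pos: [539.1, -48.4, 134.9]
ee_rot: [-0.0, 0.781, 0.624, 0.0]
force: [0.3, 0.8, 0.3]
grip_width: -0.001
grip_force: 0.0
```

```bash
python3 -c "
from h import *
tab()"
```

```text
9.15 fix [  0.3 -47. ] z 134.9 yaw 12.79 Ffix [0.14 0.9 ] 0.29 g -0.0
382 -22.13665800499532 [(-42, 7), (-39, 40), (-36, 63), (-33, 53), (-30, 65), (-27, 70), (-24, 84)]
```

Request:
step_arm:
  plan:
    - {"offset": [0.1,0,0],"rot": [0,0,0],"gripper": 0}
    - {"offset": [0.1,0,0],"rot": [0,0,0],"gripper": 0}
    - {"offset": [0.1,0,0],"rot": [0,0,0],"gripper": 0}

```text
time_s: 9.5
eef_pos: [539.3, -47.7, 134.9]
ee_rot: [-0.0, 0.782, 0.624, 0.0]
force: [0.5, -0.3, -0.8]
grip_width: 0.002
grip_force: 0.0
```

```bash
python3 -c "
from h import *
tab()"
```

```text
9.5 fix [  0.3 -46.3] z 134.9 yaw 12.8 Ffix [ 0.53 -0.2 ] -0.79 g 0.0
382 -21.232056461167996 [(-39, 47), (-36, 56), (-33, 47), (-30, 66), (-27, 66), (-24, 100)]
```

Request:
step_arm:
  plan:
    - {"offset": [0.1,0,0],"rot": [0,0,0],"gripper": 0}
    - {"offset": [0.1,0,0],"rot": [0,0,0],"gripper": 0}
    - {"offset": [0.1,0,0],"rot": [0,0,0],"gripper": 0}

```text
time_s: 9.85
eef_pos: [539.5, -46.8, 134.9]
ee_rot: [-0.0, 0.782, 0.624, 0.0]
force: [1.0, 0.1, -0.8]
grip_width: -0.002
grip_force: 0.0
```

```bash
python3 -c "
from h import *
tab()"
```

```text
9.85 fix [  0.3 -45.3] z 134.9 yaw 12.8 Ffix [0.97 0.34] -0.78 g -0.0
385 -19.887170581047275 [(-39, 46), (-36, 36), (-33, 51), (-30, 63), (-27, 61), (-24, 100), (-21, 28)]
```

Request:
step_arm:
  plan:
    - {"offset": [0.1,0,0],"rot": [0,0,0],"gripper": 0}
    - {"offset": [0.1,0,0],"rot": [0,0,0],"gripper": 0}
    - {"offset": [0.1,0,0],"rot": [0,0,0],"gripper": 0}

```text
time_s: 10.2
eef_pos: [539.7, -45.8, 134.9]
ee_rot: [-0.0, 0.782, 0.624, 0.0]
force: [-0.0, 0.4, 0.4]
grip_width: -0.001
grip_force: 0.0
```

```bash
python3 -c "
from h import *
tab()"
```

```text
10.2 fix [  0.3 -44.4] z 134.9 yaw 12.8 Ffix [-0.13  0.4 ] 0.36 g -0.0
411 -12.836218397885942 [(-39, 28), (-36, 17), (-33, 78), (-27, 18), (-24, 59), (-21, 65), (-18, 76), (-15, 70)]
```

Third click: the front face moved 7 mm on its own. Now back off and rise.

Request:
step_arm:
  plan:
    - {"offset": [-1,0,0],"rot": [0,0,0],"gripper": 0}
    - {"offset": [-2,0,0],"rot": [0,0,0],"gripper": 0}
    - {"offset": [-2.5,0,-2],"rot": [0,0,0],"gripper": 0}
    - {"offset": [-2.5,0,-5],"rot": [0,0,0],"gripper": 0}
    - {"offset": [-2.5,0,-7],"rot": [0,0,0],"gripper": 0}
    - {"offset": [-2.5,0,-8],"rot": [0,0,0],"gripper": 0}
    - {"offset": [-2.5,0,-8],"rot": [0,0,0],"gripper": 0}
    - {"offset": [-2.5,0,-8],"rot": [0,0,0],"gripper": 0}
    - {"offset": [-2.5,0,-8],"rot": [0,0,0],"gripper": 0}

```text
time_s: 11.15
eef_pos: [533.8, -70.2, 213.7]
ee_rot: [-0.001, 0.782, 0.624, -0.001]
force: [0.0, 0.2, -1.1]
grip_width: 0.003
grip_force: 0.0
```

Run:
```python
from h import *
c=tab(); pickle.dump(c,open('d2.pkl','wb')); cv2.imwrite('pics/w2.png',cv2.resize(c['color'][:,:,::-1],(800,600),interpolation=cv2.INTER_CUBIC))
```

```text
11.15 fix [ -0.  -69.5] z 213.7 yaw 12.81 Ffix [-0.04  0.19] -1.08 g 0.0
126 -13.832071374957852 [(-27, 14), (-24, 32), (-21, 30), (-18, 30), (-15, 20)]
```

View pics/w2.png

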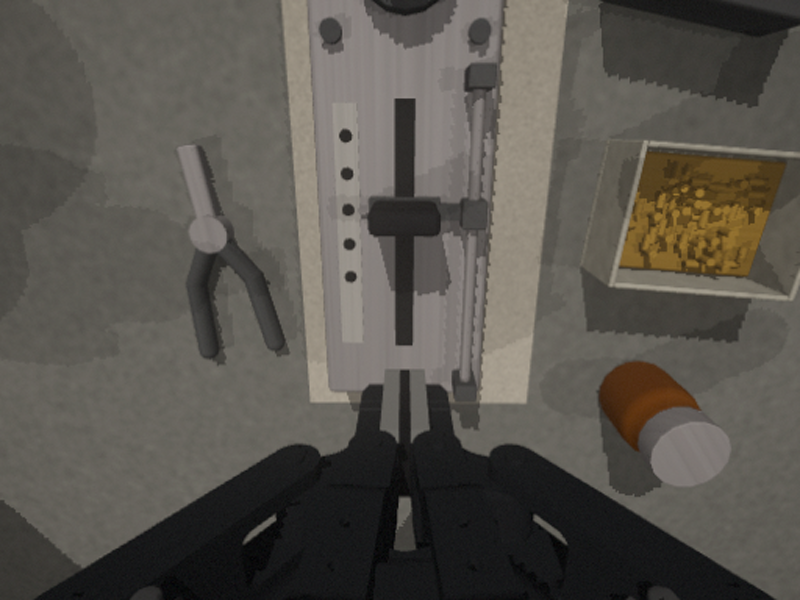

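The wrist picture shows the tab at (404,216), level with the third dimple at (348,210). The bystanders are untouched.

Request:
step_arm:
  plan:
    - {"offset": [3,0,0],"rot": [0,0,0],"gripper": 0}
    - {"offset": [6,0,0],"rot": [0,0,0],"gripper": 0}
    - {"offset": [9,0,0],"rot": [0,0,0],"gripper": 0}
    - {"offset": [12,0,0],"rot": [0,0,0],"gripper": 0}
    - {"offset": [14.5,0,0],"rot": [0,0,0],"gripper": 0}
    - {"offset": [15.8,0,0],"rot": [0,0,0],"gripper": 0}
    - {"offset": [15.8,0,2],"rot": [0,0,0],"gripper": 0}
    - {"offset": [15.8,0,4],"rot": [0,0,0],"gripper": 0}
    - {"offset": [15.8,0,5.5],"rot": [0,0,0],"gripper": 0}
    - {"offset": [15.8,0,6.5],"rot": [0,0,0],"gripper": 0}
    - {"offset": [15.8,0,6.5],"rot": [0,0,0],"gripper": 0}
    - {"offset": [15.8,0,6.5],"rot": [0,0,0],"gripper": 0}

```text
time_s: 12.4
eef_pos: [569.4, 83.6, 150.3]
ee_rot: [0.0, 0.782, 0.624, 0.0]
force: [-0.2, -0.5, 0.3]
grip_width: 0.003
grip_force: 0.0
```

Run:
```python
from h import *
st()
c=pickle.load(open('d0.pkl','rb'))['wrist']
pts=[]
for v in range(50,125):
    for u in range(270,335):
        p=dep(c,u,v); f=fixc(p); pts.append((np.hypot(f[0],f[1]-88.5),p[2],*f))
P=np.array(pts)
for r in range(0,30,2):
    m=(P[:,0]>=r)&(P[:,0]<r+2); print(r,np.percentile(P[m,1],[5,50,95]).round(1))
b=P[P[:,1]>57.5]; print('btn',b[:,2:].mean(0),b[:,2:].min(0),b[:,2:].max(0))
```

```text
12.4 fix [ 0.6 88.5] z 150.3 yaw 12.81 Ffix [-0.1  -0.52] 0.29 g 0.0
0 [60.4 61.4 62.2]
2 [60.1 61.7 63.4]
4 [60.4 61.7 62.9]
6 [60.8 61.8 63. ]
8 [60.5 61.6 62.9]
10 [60.3 61.5 62.9]
12 [52.  60.4 62. ]
14 [50.4 51.7 53.4]
16 [50.3 51.7 52.8]
18 [50.6 51.6 52.9]
20 [40.  51.  52.3]
22 [38.5 39.7 41.1]
24 [38.3 39.6 40.8]
26 [38.5 39.7 41. ]
28 [38.4 39.7 40.7]
btn [-1.80215802 88.59531348] [-42.91577912  75.25918171] [ 13.71336844 101.9470521 ]
```

Request:
step_arm:
  plan:
    - {"offset": [0,0,0.4],"rot": [0,0,0],"gripper": 0}
    - {"offset": [0,0,0.8],"rot": [0,0,0],"gripper": 0}
    - {"offset": [0,0,1.1],"rot": [0,0,0],"gripper": 0}
    - {"offset": [0,0,1.3],"rot": [0,0,0],"gripper": 0}
    - {"offset": [0,0,1.5],"rot": [0,0,0],"gripper": 0}
    - {"offset": [0,0,1.6],"rot": [0,0,0],"gripper": 0}
    - {"offset": [0,0,1.7],"rot": [0,0,0],"gripper": 0}
    - {"offset": [0,0,1.8],"rot": [0,0,0],"gripper": 0}
    - {"offset": [0,0,1.8],"rot": [0,0,0],"gripper": 0}

```text
time_s: 13.3
eef_pos: [569.2, 83.9, 132.0]
ee_rot: [0.0, 0.782, 0.624, 0.0]
force: [-1.0, 0.4, 3.8]
grip_width: -0.005
grip_force: 1.4
```

Request:
step_arm:
  plan:
    - {"offset": [0,0,0.1],"rot": [0,0,0],"gripper": 0}
    - {"offset": [0,0,0.2],"rot": [0,0,0],"gripper": 0}
    - {"offset": [0,0,0.2],"rot": [0,0,0],"gripper": 0}

```text
time_s: 13.6
eef_pos: [569.2, 83.9, 129.9]
ee_rot: [0.0, 0.782, 0.624, 0.0]
force: [-1.0, -0.4, 4.5]
grip_width: 0.003
grip_force: 2.0
```

Request:
step_arm:
  plan:
    - {"offset": [0,0,0.1],"rot": [0,0,0],"gripper": 0}
    - {"offset": [0,0,0.1],"rot": [0,0,0],"gripper": 0}
    - {"offset": [0,0,0.1],"rot": [0,0,0],"gripper": 0}

```text
time_s: 13.9
eef_pos: [569.2, 83.9, 129.0]
ee_rot: [0.0, 0.782, 0.624, 0.0]
force: [-1.6, 0.9, 5.4]
grip_width: -0.001
grip_force: 2.3
```

Request:
step_arm:
  plan:
    - {"offset": [0,0,0.05],"rot": [0,0,0],"gripper": 0}
    - {"offset": [0,0,0.05],"rot": [0,0,0],"gripper": 0}
    - {"offset": [0,0,0.05],"rot": [0,0,0],"gripper": 0}

```text
time_s: 14.2
eef_pos: [569.2, 83.9, 128.7]
ee_rot: [0.0, 0.782, 0.624, 0.0]
force: [-1.6, 1.0, 6.4]
grip_width: 0.0
grip_force: 3.2
```

Request:
step_arm:
  plan:
    - {"offset": [0,0,0.05],"rot": [0,0,0],"gripper": 0}
    - {"offset": [0,0,0.05],"rot": [0,0,0],"gripper": 0}
    - {"offset": [0,0,0.05],"rot": [0,0,0],"gripper": 0}

```text
time_s: 14.5
eef_pos: [569.2, 83.9, 128.5]
ee_rot: [0.0, 0.781, 0.624, 0.0]
force: [-4.0, -0.6, 10.0]
grip_width: 0.001
grip_force: 5.2
```

It is at the hard stop (10 N, over the 5 N needed). Releasing upward.

Request:
step_arm:
  plan:
    - {"offset": [0,0,-0.3],"rot": [0,0,0],"gripper": 0}
    - {"offset": [0,0,-0.8],"rot": [0,0,0],"gripper": 0}
    - {"offset": [0,0,-2],"rot": [0,0,0],"gripper": 0}
    - {"offset": [0,0,-5],"rot": [0,0,0],"gripper": 0}
    - {"offset": [0,0,-9],"rot": [0,0,0],"gripper": 0}
    - {"offset": [-4,0,-13],"rot": [0,0,0],"gripper": 0}
    - {"offset": [-8,0,-15],"rot": [0,0,0],"gripper": 0}
    - {"offset": [-10,0,-15],"rot": [0,0,0],"gripper": 0}
    - {"offset": [-10,0,-15],"rot": [0,0,0],"gripper": 0}
    - {"offset": [-10,0,-15],"rot": [0,0,0],"gripper": 0}
    - {"offset": [-10,0,-15],"rot": [0,0,0],"gripper": 0}

```text
time_s: 15.6
eef_pos: [547.0, -12.7, 277.6]
ee_rot: [-0.0, 0.781, 0.624, -0.0]
force: [0.1, 0.3, -0.2]
grip_width: -0.002
grip_force: 0.0
```

Run:
```python
from h import *
c=shot("wrist"); st(); cv2.imwrite('pics/w3.png',cv2.resize(c['color'][:,:,::-1],(800,600),interpolation=cv2.INTER_CUBIC))
z=[]; y=[]
for v in range(384):
    for u in range(180,360,2):
        if c['depth'][v,u]>0:
            p=dep(c,u,v); f=fixc(p)
            if np.hypot(f[0],f[1]-88.5)<9: z.append(p[2])
            if 77<p[2]<86 and abs(f[0])<10 and abs(f[1]+20)<30: y.append(f[1])
print('lock z',np.median(z) if z else None,'tab',np.mean(y) if y else None,len(y))
```

```text
15.65 fix [  0.2 -10.4] z 277.5 yaw 12.73 Ffix [0.29 0.18] 0.5 g -0.0
lock z 61.75963810005851 tab -18.71507899216655 131
```

View pics/w3.png

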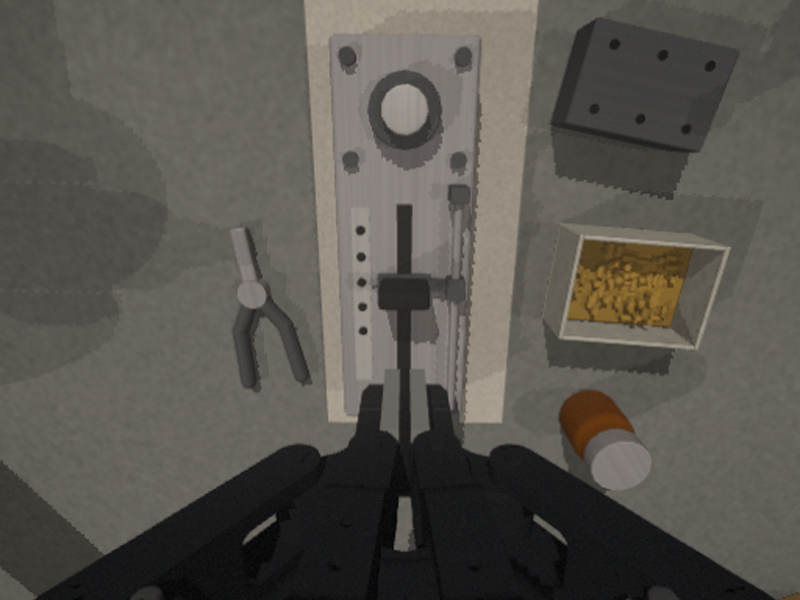

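The picture shows the tab at (404,292), beside the third dimple at (362,282). The lock button at (404,110) is back up at z≈61.8, and the bystanders have not moved.

```bash
python3 -c "
from rig import *
print(finish_job())"
```

```text
the job is handed in; nothing more can be done
None
```

I've handed the job in: the tab is in the third notch, the lock button was pressed to its stop (10 N) and came back up, and the pliers, jar, block and screw box look unmoved; no verdict came back.

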